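# Take the safety cap off the cleaning-tablet jar

### The job

Open the jar of cleaning tablets standing in the wooden rack: squeeze the two orange side tabs of its blue safety cap inward, turn the cap anticlockwise (seen from above) with the tabs held in until you feel its lugs come free, and lift it straight off. Squeeze only as hard as needed so as not to crush the cap, do not force or wrench it on the neck, leave the jar standing in its rack, set the cap down gently, right way up, flat inside the steel tray, let go, and leave the other things where they stand.

Things in the scene. Friction and masses are not known exactly. Their poses are not given: they have to be found in the camera images.
- cap: (mm) dark blue round safety cap on the jar, 50 across, 40 high, 0.06 kg; origin at the centre of its open underside (skirt edge), z up its axis. Two orange tabs stand out of the skirt at its +y and -y sides: flat faces 18 wide, 0.5 to 35 above the skirt edge, 59 over both at rest, 51 both fully pressed. Fingers close along its y. It starts within 6 degrees of square with the jar
- cap_grip (a point): point on the cap's axis 31 above the skirt edge (9 below its top), the height at which to pinch the tabs: fingertips reaching 19 lower still clear the catches on the jar's shoulder by 6 (mm)
- cap_top (a point): centre of the cap's flat top, 40 above its skirt edge. Inside the cap are two lugs hooked under the neck's lugs and a sprung seal that presses on the neck's rim with about 16 N, so the cap turns stiffly (about 0.1 to 0.2 N m) until the lugs come free (mm)
- tab_a (a joint): inward travel of the tab on the cap's +y side: 0 at rest, 0.004 m fully pressed; spring 2.5 N at rest, 12.5 N fully in; the cap may crack above 40 N on each tab; below about 0.0023 its foot catches on the jar's shoulder catch when the cap is turned anticlockwise
- tab_b (a joint): the same for the tab on the cap's -y side
- jar: white square plastic jar with green label, body 84 x 84 x 100 high, 0.4 to 0.8 kg, origin under its centre; loose in a rack pocket with about 0.75 play each side. The cap's skirt edge starts 102 above its foot (mm)
- jar_shoulder (a point): centre of the jar's shoulder, 100 above its foot. On it stand two catches 8 high, 29 to 34 from the axis, anticlockwise of the two tabs of the closed cap, which lock against them within 15 degrees of turn; tabs pressed in pass inside them (mm)
- neck_rim (a point): centre of the rim of the neck, 134 above the foot, neck 34 across with two lugs; the cap fits round it with 0.8 play. How far the cap must turn differs from cap to cap (16 to 75 degrees) and cannot be seen; it is free over the next 14 degrees only, then meets a stop. As it comes free the seal pushes it up by up to 2.5: an upward push on the tool of 5 to 12 N, and less torque. Lifted 35 it is clear of the neck (mm)
- rack: wooden rack fixed on the counter, 113.5 (x) x 213 (y) x 60 high, two square pockets 85.5 wide, centres 50 either side of its origin, side by side along its y, floor 8 thick; the jar may stand in either pocket; origin under its centre (mm)
- tray: stainless steel tray 130 (x) x 180 (y), floor 2 thick, rim 8 high and 2 thick, 0.5 kg, loose on the counter left or right of the rack; origin under its centre (mm)
- gourd: empty brown gourd drinking bowl, 110 across, 50 high; bystander, origin under its centre (mm)
- canister: dark wooden coffee canister with cork lid, 76 across, 92 high, standing in the rack's other pocket; bystander, origin under its centre (mm)
- brush: cleaning brush 150 long lying on the counter near the robot; bystander (mm)
- cups: stack of white paper cups, 80 across, 185 high; bystander, origin under its centre (mm)
- press: glass plunger coffee pot with black lid, 94 across, 207 high; bystander, origin under its centre (mm)
- dripper: white mug with a terracotta filter cone on top, 112 across, 160 high; bystander, origin under its centre (mm)
- phone: red telephone lying flat, 148 x 72 x 9; bystander (mm)
- pitcher: ribbed glass pitcher, 132 across, 190 high, handle to one side; bystander, origin under its centre (mm)
Not all that is in view belongs to the job. Several things look just like the rack: the one meant starts farthest to the robot's right. There is more than one size of the cap; the job needs the smaller.

How it is judged:
By the outcome, as a careful person would: the job done as asked, in the order asked, and still so for the second after the job is handed in, with the robot touching nothing.
It also fails if it takes over 64 s, if anything falls off the work surface, if the arm or the gripper's body presses on something with over 40 N, if the wrist force passes 120 N, or if a joint passes its speed limit or range.

### The arm

A 6-joint arm with a two-finger parallel gripper is mounted at the origin on the work surface. World frame = base frame: x ahead of the robot, y to its left, z up, the work surface at z = 0. Lengths are in m, angles in rad, forces in N, time in s.
With the tool pointing down it reaches from about 0.225 to 0.875 m from the base axis. Payload 3.4 kg.
Tool frame: the origin (TCP) lies between the finger pads; the fingertips stand 11 mm ahead of it and the grasp point (between the pads) lies 8 mm behind it; z points along the fingers, y is the line along which they close (so a half turn about z gives the same grasp; the last joint's range is limited). The gripper opens to 85 mm and grips with 20 to 120 N. Pads are 22 mm wide; open, the fingers measure 114 mm over their backs; the gripper's body (76 mm by 85 mm) begins 54 mm behind the grasp point. The pads swing forward as they close: fully open they stand 13 mm farther back than shut.
Start: joints at [1.103, 0.276, 1.505, -0, 1.361, -0.121], TCP at [0.195, 0.541, 0.242] pointing down, gripper open.
Joint ranges: [-2.89, 2.89], [-0.75, 2.08], [0.22, 2.7], [-1.18, 4.32], [0.11, 2.71], [-2.7, 2.7]. Speed limits (rad/s): [2.57, 2.57, 3.14, 3.14, 3.14, 3.14].

### API

Orientations are given as a unit quaternion [w, x, y, z].
In Python, from rig import sensors, eyes, manip gives the robot as it stands.
- The arm moves only by the tool drive_tool, never from a script. Its argument "deltas" is a list of rows, each an object with "linear": the shift along the world's x, y, z in mm, a list of three; "twist": the turn about the world's z in degrees; "claw": the opening, from 0 (shut) to 1 (fully open). In form: [{"linear": [tx, ty, tz], "twist": twist, "claw": claw}, ...]. A call has 1 to 12 rows; each row is the pose to reach, as a shift and turn from the pose commanded when the call began; what a row does not reach only later rows make up. A row lasts 1/12 s, in which the tool goes at most 41.7 mm and 7.16 degrees, less where a joint would pass 70% of its speed; a pose out of reach is approached as far as the arm can. A call with a gripper value outside its range is refused whole. The fingers move at their own pace and stop on an object; "squeeze" is the grip in N (left out, the last holds). Time passes only in rows, so rows that repeat a pose let the fingers close. It gives the time, the measured TCP pose, the force, the opening and the grip force at its end, in the units of the state.
- sensors.get_state(): the state, without advancing time (a new reading comes with each control period).
- eyes.get_image(name): name is "scene" or "top" or "wrist"; returns the picture (480x640x3 uint8, red, green, blue); there is no depth.
- eyes.camera_model(name): a dict with "intrinsics" (3x3 intrinsics, pixels), "R" (3x3) and "t" (3): a world point X has camera coordinates R X + t. Camera axes: x right, y down, z forward; pixel columns grow to the right and rows downward; lengths in m; the calibration is good to about 2 mm. A picture is of the moment at which its call begins: read the wrist's pose just before it. camera_model takes no time and is no camera call; for the wrist camera it gives the pose at the moment of the call.
- manip.sign_off(): hands the job in; it is judged then, once.
The state is a dict: "clock": time; "qpos": joint angles; "qd": joint speeds; "effort": joint torques, N m; "position": TCP position; "ee_rot": TCP orientation; "contact_force": force on the tool from outside, world axes, zero at the start; "moment": the same for the moment, N m; "width": finger opening in m; "gripper_force": force on a finger pad.
Only numpy, scipy, OpenCV 4.12 (cv2) and the standard library are available. Lean on these libraries where they do the work, as an engineer would, in place of code of your own. Each camera call takes 0.05 s, during which the arm holds its last target. There are 200 camera calls.

## Working session

There is one attempt and no reset: what is moved stays moved. The work goes in short steps, Python scripts to look and compute and a tool call to move; the robot and the scene stay as the last step left them, time stands still between calls to the robot, and variables do not carry over. Pictures are saved under pics/ and viewed, at most 10 in all, crops included, and the job is handed in when it is done.

Besides the shell and the picture viewer there is one more tool, called after ">>>" in YAML: its name, and indented under it one key for each argument. drive_tool: Moves the arm, as the interface text tells. Its arguments: {"type":"object","properties":{"deltas":{"type":"array","items":{"type":"object","properties":{"linear":{"type":"array","items":{"type":"number"}},"twist":{"type":"number"},"claw":{"type":"number"}}}},"squeeze":{"type":"number"}},"required":["deltas"]}

```bash
mkdir -p pics; ls
cat > h.py <<'E'
import numpy as np, cv2
from rig import sensors, eyes, manip
def snap(n,f):
    m=eyes.camera_model(n); im=eyes.get_image(n)[:,:,::-1].copy(); cv2.imwrite('pics/'+f,im); np.savez('pics/'+f[:-4]+'.npz',K=m['intrinsics'],R=m['R'],t=m['t']); return im
def cam(f):
    d=np.load('pics/'+f+'.npz'); return d['K'],d['R'],d['t']
def ray(f,u,v):
    K,R,t=cam(f); K,R,t=map(np.array,(K,R,t)); return -R.T@t, R.T@np.linalg.inv(K)@np.array([u,v,1.])
def plane(f,u,v,z):
    c,d=ray(f,u,v); return c+d*(z-c[2])/d[2]
def proj(f,X):
    K,R,t=cam(f); p=K@(R@np.array(X)+t); return p[:2]/p[2]
def tri(*obs):
    A=np.zeros((3,3));b=np.zeros(3)
    for f,u,v in obs:
        c,d=ray(f,u,v); d/=np.linalg.norm(d); P=np.eye(3)-np.outer(d,d); A+=P;b+=P@c
    return np.linalg.solve(A,b)
E
python3 - <<'E'
from h import *
s=sensors.get_state()
print(s)
for n in ('scene','top','wrist'):
    snap(n,n+'0.png'); 
    K,R,t=cam(n+'0'); print(n,np.round(-R.T@t,3),K[0,0])
E
```

```text
pics
{'clock': 0.0, 'qpos': array([ 1.10302855e+00,  2.76651115e-01,  1.50617886e+00,  1.58592458e-05,
        1.36070465e+00, -1.21006541e-01]), 'qd': array([ 0.00029974, -0.00111507,  0.0009029 , -0.00140818,  0.00050268,
       -0.00071084]), 'effort': array([ 1.14549031e-03, -4.16777551e+01, -2.45807683e+01, -3.47126888e-04,
        1.11277570e-02, -2.25078367e-06]), 'position': array([0.19518006, 0.54030036, 0.24138948]), 'ee_rot': array([-2.89155223e-04,  1.72514814e-01,  9.85006445e-01, -9.26965278e-04]), 'contact_force': array([-0.41219503,  0.74820133, -0.27794432]), 'moment': array([ 0.01025731, -0.0362643 ,  0.00977224]), 'gripper_force': 0.0, 'width': 0.08554823801579114}
scene [0.9   0.628 1.007] 459.0338039330723
top [0.26  0.075 1.215] 502.5562839207288
wrist [0.123 0.568 0.373] 399.30660146411276
```

View pics/scene0.png

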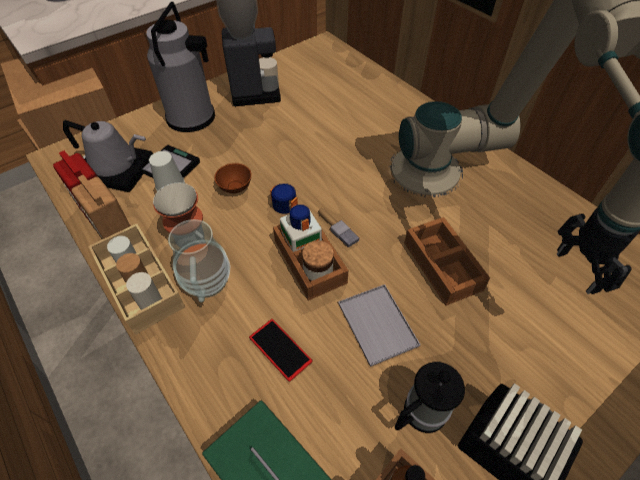

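View pics/top0.png

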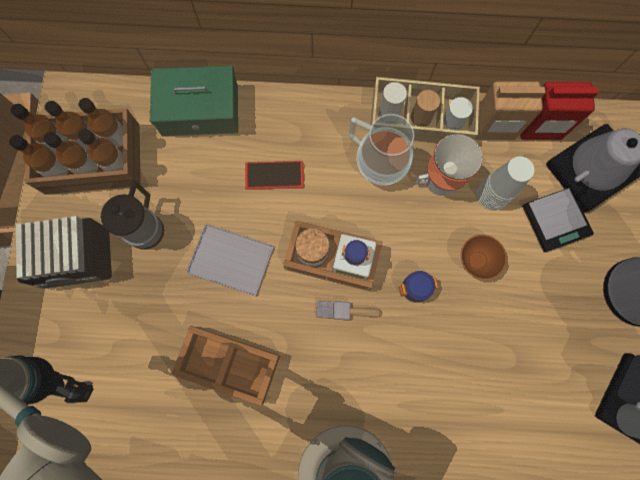

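The top view shows the rack holding the jar and canister at (333,255). A look-alike empty rack is at (228,365), farther left. The blue caps are one on the jar at (355,252) and a larger loose one on the counter at (420,286). The tray is at (231,260). The rightmost rack and the smaller cap, on the jar, fit the description; I'll confirm with a crop and measure.

Run:
```python
from h import *
def blobs(im,lo,hi,amin):
    m=cv2.inRange(cv2.cvtColor(im,cv2.COLOR_BGR2HSV),lo,hi)
    n,l,st,c=cv2.connectedComponentsWithStats(m)
    return [(np.round(c[i],1).tolist(),st[i].tolist()) for i in range(1,n) if st[i,4]>=amin]
for n in('top0','scene0'):
    im=cv2.imread(f'pics/{n}.png')
    print(n,'blue',blobs(im,(110,120,40),(128,255,255),60))
    print(n,'orange',[b for b in blobs(im,(5,170,130),(15,255,255),4)][:20])
im=cv2.imread('pics/top0.png')
cv2.imwrite('pics/crop0.png',cv2.resize(im[210:310,280:450],None,fx=4.5,fy=4.5,interpolation=cv2.INTER_CUBIC))
# tray corners, by mask
g=cv2.cvtColor(im,cv2.COLOR_BGR2HSV); m=cv2.inRange(g,(0,0,90),(180,45,255)); m=cv2.inRange(g,(100,5,100),(140,60,220))
cs,_=cv2.findContours(m,cv2.RETR_EXTERNAL,cv2.CHAIN_APPROX_SIMPLE)
for c in cs:
    x,y,w,h=cv2.boundingRect(c)
    if cv2.contourArea(c)>1500: 
        r=cv2.minAreaRect(c);print(r)
        for p in cv2.boxPoints(r): print(p,plane('top0',*p,.008).round(3))
```

```text
top0 blue []
top0 orange [([245.0, 170.5], [245, 169, 1, 4, 4]), ([368.0, 253.9], [367, 251, 3, 7, 9]), ([478.1, 257.0], [474, 253, 10, 11, 23]), ([473.0, 255.0], [472, 254, 3, 3, 5]), ([482.8, 260.2], [480, 257, 6, 8, 18]), ([505.0, 260.5], [505, 259, 1, 4, 4]), ([478.3, 265.8], [475, 265, 7, 3, 9]), ([435.5, 282.8], [434, 278, 4, 10, 14]), ([402.3, 289.3], [400, 284, 6, 10, 41])]
scene0 blue [([283.0, 192.7], [272, 184, 24, 21, 335]), ([299.3, 212.4], [288, 205, 22, 17, 241])]
scene0 orange [([271.0, 189.2], [270, 188, 3, 3, 4]), ([293.5, 199.5], [291, 197, 6, 6, 16]), ([196.8, 200.5], [196, 199, 2, 4, 4]), ([294.0, 204.0], [293, 203, 3, 3, 4]), ([197.9, 214.4], [193, 208, 9, 12, 59]), ([304.1, 221.2], [302, 219, 6, 6, 14]), ([168.1, 228.3], [165, 227, 7, 4, 13]), ([291.5, 338.5], [288, 335, 8, 8, 8])]
```

View pics/crop0.png

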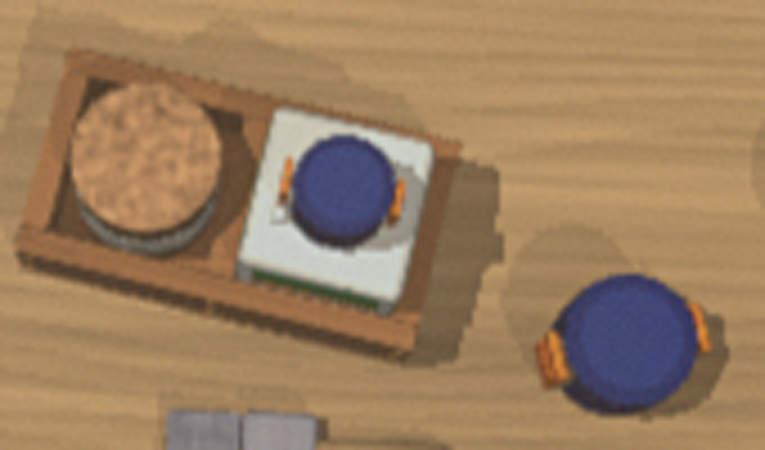

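The crop confirms it: the smaller cap with orange tabs sits on the white jar in the rack's right pocket at (357,252). The larger loose cap at (420,286) is the decoy.

Run:
```python
from h import *
im=cv2.imread('pics/top0.png');g=cv2.cvtColor(im,cv2.COLOR_BGR2HSV);print(g[252,356],g[260,231],g[230,290],im[260,231])
m=cv2.inRange(g,(105,90,30),(135,255,255))
cs,_=cv2.findContours(m,cv2.RETR_EXTERNAL,cv2.CHAIN_APPROX_NONE)
for c in cs:
    if cv2.contourArea(c)>100: print('blue',cv2.minEnclosingCircle(c),cv2.contourArea(c))
for z in(.14,.15,.16): print(z,plane('top0',356.7,251.8,z).round(4))
# scene: top ellipse of cap
im2=cv2.imread('pics/scene0.png');
print('tri',tri(('top0',356.7,251.8),('scene0',299.5,211)).round(4))
# tray by low saturation
m=cv2.inRange(g,(0,0,80),(180,60,255)); m[:,:180]=0;m[:,285:]=0;m[:215]=0;m[305:]=0
m=cv2.morphologyEx(m,cv2.MORPH_OPEN,np.ones((5,5)))
cs,_=cv2.findContours(m,cv2.RETR_EXTERNAL,cv2.CHAIN_APPROX_SIMPLE)
c=max(cs,key=cv2.contourArea); r=cv2.minAreaRect(c);print(r)
P=np.array([plane('top0',*p,.008) for p in cv2.boxPoints(r)]);print(P.round(3),P.mean(0),np.linalg.norm(P-np.roll(P,1,0),axis=1))
for n,(u,v) in {'tabL':(280+287/4.5,210+181/4.5),'tabR':(280+397/4.5,210+200/4.5)}.items(): print(n,plane('top0',u,v,.14).round(4))
# rack long edge corners (top z .06): crop px
for u,v in [(70,52),(460,148),(410,352),(20,232)]: print(plane('top0',280+u/4.5,210+v/4.5,.06).round(3))
```

```text
[117 104 123] [  0  10 151] [ 17 110 160] [145 145 151]
blue ((419.56451416015625, 285.2096862792969), 14.486183166503906) 585.0
blue ((356.0, 251.0), 10.440406799316406) 297.0
0.14 [0.4841 0.0032 0.14  ]
0.15 [0.482  0.0039 0.15  ]
0.16 [0.4799 0.0046 0.16  ]
tri [0.4828 0.0033 0.1481]
((229.60000610351562, 259.20001220703125), (74.62974548339844, 53.12626266479492), 18.43494987487793)
[[0.438 0.406 0.008]
 [0.566 0.379 0.008]
 [0.515 0.199 0.008]
 [0.39  0.23  0.008]] [0.47713019 0.30373261 0.008     ] [0.18234323 0.13093567 0.18658431 0.12946835]
tabL [0.486  0.0315 0.14  ]
tabR [ 0.4796 -0.0221  0.14  ]
[0.566 0.146 0.06 ]
[ 0.525 -0.061  0.06 ]
[ 0.417 -0.039  0.06 ]
[0.468 0.165 0.06 ]
```

>>> drive_tool:
  deltas:
    - {"linear": [6,-10,10],"twist": -4,"claw": 1}
    - {"linear": [18,-32,25],"twist": -11,"claw": 1}
    - {"linear": [32,-58,40],"twist": -18,"claw": 1}
    - {"linear": [47,-86,52],"twist": -25,"claw": 1}
    - {"linear": [62,-114,60],"twist": -32,"claw": 1}
    - {"linear": [77,-142,64],"twist": -39,"claw": 1}
    - {"linear": [92,-170,66],"twist": -46,"claw": 1}
    - {"linear": [107,-198,68],"twist": -53,"claw": 1}
    - {"linear": [122,-226,70],"twist": -60,"claw": 1}
    - {"linear": [137,-254,70],"twist": -67,"claw": 1}
    - {"linear": [152,-282,70],"twist": -74,"claw": 1}
    - {"linear": [167,-310,70],"twist": -81,"claw": 1}

```text
clock: 1.15
position: [0.3627, 0.2293, 0.3123]
ee_rot: [0.0, 0.773, 0.635, 0.0]
contact_force: [0.7, -0.0, -0.0]
width: 0.0857
gripper_force: 0.0
```

>>> drive_tool:
  deltas:
    - {"linear": [14,-27,0],"twist": -7,"claw": 1}
    - {"linear": [28,-54,-2],"twist": -14,"claw": 1}
    - {"linear": [42,-81,-5],"twist": -21,"claw": 1}
    - {"linear": [56,-108,-10],"twist": -28,"claw": 1}
    - {"linear": [70,-135,-16],"twist": -35,"claw": 1}
    - {"linear": [84,-162,-23],"twist": -42,"claw": 1}
    - {"linear": [97,-187,-30],"twist": -49,"claw": 1}
    - {"linear": [107,-205,-37],"twist": -56,"claw": 1}
    - {"linear": [114,-218,-44],"twist": -63,"claw": 1}
    - {"linear": [118,-225,-50],"twist": -70,"claw": 1}
    - {"linear": [120,-227,-55],"twist": -77,"claw": 1}
    - {"linear": [120,-227,-60],"twist": -83,"claw": 1}

```text
clock: 2.15
position: [0.4828, 0.0029, 0.2515]
ee_rot: [0.0, 0.999, -0.037, -0.0]
contact_force: [0.0, 0.6, 0.3]
width: 0.0853
gripper_force: 0.0
```

>>> drive_tool:
  deltas:
    - {"linear": [0,0,0],"twist": -3,"claw": 1}
    - {"linear": [0,0,0],"twist": -4,"claw": 1}
    - {"linear": [0,0,0],"twist": -4,"claw": 1}

```text
clock: 2.4
position: [0.4823, 0.0038, 0.2521]
ee_rot: [0.0, 0.998, -0.068, -0.0]
contact_force: [0.3, -0.2, 0.1]
width: 0.0852
gripper_force: 0.0
```

Run:
```python
from h import *
snap('wrist','w1.png');s=sensors.get_state();K,R,t=cam('w1');print(s['qpos'].round(3),s['position'],s['contact_force'],s['moment'],'cam',-R.T@t,R[2], 'cap',proj('w1',[.482,.004,.15]))
```

```text
[-0.136  0.13   1.673 -0.     1.339  1.571] [0.48242565 0.00380685 0.25231758] [-0.37521723  0.05421106  0.41578094] [-0.00690996  0.05395407 -0.03624417] cam [ 0.55753698 -0.00560319  0.38363048] [-0.29586204  0.04017635 -0.95438541] cap [323.80322716 242.79529135]
```

View pics/w1.png

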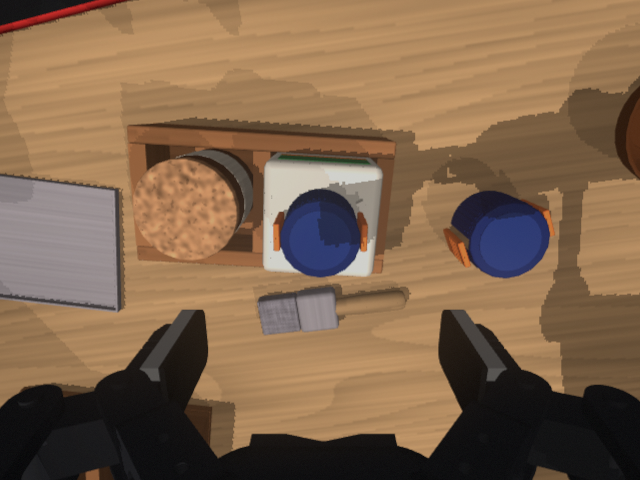

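```bash
python3 - <<'E'
from h import *
im=cv2.imread('pics/w1.png');g=cv2.cvtColor(im,cv2.COLOR_BGR2HSV)
m=cv2.inRange(g,(108,90,25),(130,255,255)); m[:,:262]=0;m[:,385:]=0;m[:180]=0;m[285:]=0
cs,_=cv2.findContours(m,cv2.RETR_EXTERNAL,cv2.CHAIN_APPROX_NONE);c=max(cs,key=cv2.contourArea)[:,0]
low=c[c[:,1]>235]; e=cv2.fitEllipse(low.reshape(-1,1,2)); print('ellipse',e, c.min(0),c.max(0))
u,v=e[0]
print('c@.15',plane('w1',u,v,.15), 'diam', np.linalg.norm(plane('w1',c[:,0].min(),v,.15)-plane('w1',c[:,0].max()+1,v,.15)))
b=plane('w1',u,c[:,1].max()+1,.15);print('bottom rim',b)
print('tri',tri(('w1',u,v),('top0',356.5,251.5)))
o=cv2.inRange(g,(4,150,80),(18,255,255)); 
for sl in((262,300),(345,385)):
    q=np.zeros_like(o);q[195:265,sl[0]:sl[1]]=o[195:265,sl[0]:sl[1]]
    n,l,st,ct=cv2.connectedComponentsWithStats(q);i=1+st[1:,4].argmax();print(st[i],ct[i]); x,y,w,h,_=st[i]
    pts=np.argwhere(l==i)[:,::-1]; 
    # outer top corner: lowest pixels
    lo=pts[pts[:,1]>=pts[:,1].max()-2].mean(0);print('low end',lo,plane('w1',*lo,.145), 'cent',plane('w1',*ct[i],.13))
# jar shoulder contour for jar yaw/centre
w=cv2.inRange(g,(0,0,120),(180,60,255));w[:,:255]=0;w[:,395:]=0;w[:145]=0;w[285:]=0
w=cv2.bitwise_or(w,m);w=cv2.morphologyEx(w,cv2.MORPH_CLOSE,np.ones((9,9)))
cs,_=cv2.findContours(w,cv2.RETR_EXTERNAL,cv2.CHAIN_APPROX_NONE);c=max(cs,key=cv2.contourArea);r=cv2.minAreaRect(c);print(r)
P=np.array([plane('w1',*p,.108) for p in cv2.boxPoints(r)]);print(P.round(4),P.mean(0))
K,R,t=cam('w1');C=-R.T@t
# tool yaw
q=sensors.get_state()['ee_rot'];print('tool y dir',2*q[1]*q[2],q[2]**2-q[1]**2, np.degrees(np.arctan2(-2*q[1]*q[2],-(q[2]**2-q[1]**2))))
E
python3 - <<'E'
import cv2
im=cv2.imread('pics/w1.png');cv2.imwrite('pics/w1c.png',cv2.resize(im[140:290,240:400],None,fx=4,fy=4,interpolation=cv2.INTER_CUBIC))
E
```

```text
ellipse ((320.0568542480469, 238.16334533691406), (74.8147201538086, 78.35255432128906), 87.52629852294922) [281 197] [359 276]
c@.15 [0.48527147 0.00587242 0.15      ] diam 0.04843487829741083
bottom rim [0.45978298 0.00941775 0.15      ]
tri [0.48373123 0.00507128 0.14576732]
[274 212  10  38 240] [277.6125     230.42916667]
low end [276.5 248. ] [0.48101764 0.03424598 0.145     ] cent [0.48821142 0.03393455 0.13      ]
[358 213  10  38 245] [362.55918367 231.08979592]
low end [363.35294118 248.94117647] [ 0.47294376 -0.01999061  0.145     ] cent [ 0.48012147 -0.0216943   0.13      ]
((320.23858642578125, 219.49642944335938), (118.3814926147461, 113.19258117675781), 3.327404022216797)
[[ 0.452   0.0574  0.108 ]
 [ 0.533   0.0378  0.108 ]
 [ 0.5174 -0.0416  0.108 ]
 [ 0.4346 -0.0291  0.108 ]] [0.48426462 0.00612472 0.108     ]
tool y dir -0.13575970976803622 -0.9907417908537056 7.802552526721812
```

View pics/w1c.png

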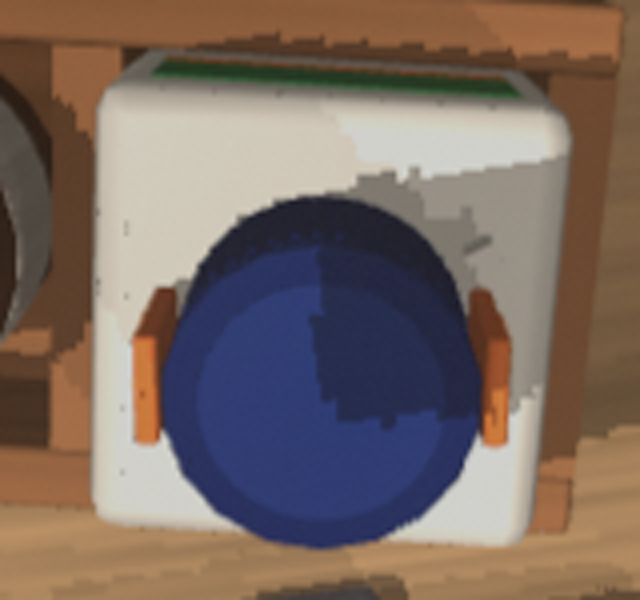

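Run:
```python
from h import *
L=plane('w1',276.4,237.3,.145);Rr=plane('w1',363.7,237.5,.145);d=L-Rr
print(L,Rr,(L+Rr)/2,np.linalg.norm(d),'yaw',np.degrees(np.arctan2(-d[0],d[1])))
print('c',plane('w1',320.4,239,.15))
s=sensors.get_state();p=s['position']
for dz in(0,.01,-.02,-.1):print(dz,proj('w1',p+[0,0,dz]))
im=cv2.imread('pics/w1.png');g=im.max(2)
for v in(316,325,335):
    r=g[v]; d=np.where(r<60)[0]; print(v,d[(d>150)&(d<260)].max(),d[(d>380)&(d<500)].min())
```

```text
[0.48799825 0.03310569 0.145     ] [ 0.48044345 -0.02100573  0.145     ] [0.48422085 0.00604998 0.145     ] 0.054636263225062445 yaw -7.948003019633904
c [0.48471012 0.00573795 0.15      ]
0 [324.97070031 327.23498505]
0.01 [325.13542292 342.00066839]
-0.02 [324.69773344 302.76631934]
-0.1 [324.03405979 243.27481882]
316 204 442
325 205 441
335 206 440
```

>>> drive_tool:
  deltas:
    - {"linear": [1,1,-15],"twist": 0,"claw": 1}
    - {"linear": [1.5,1,-35],"twist": 0,"claw": 0.9}
    - {"linear": [1.5,1,-55],"twist": 0,"claw": 0.9}
    - {"linear": [1.5,1,-75],"twist": 0,"claw": 0.9}
    - {"linear": [1.5,1,-92],"twist": 0,"claw": 0.85}
    - {"linear": [1.5,1,-105],"twist": 0,"claw": 0.8}
    - {"linear": [1.5,1,-114],"twist": 0,"claw": 0.8}
    - {"linear": [1.5,1,-120],"twist": 0,"claw": 0.76}
    - {"linear": [1.5,1,-120],"twist": 0,"claw": 0.76}
    - {"linear": [1.5,1,-120],"twist": 0,"claw": 0.76}
  squeeze: 20

```text
clock: 3.28
position: [0.4843, 0.0048, 0.1327]
ee_rot: [0.0, 0.998, -0.068, 0.0]
contact_force: [1.1, -0.4, 0.0]
width: 0.0651
gripper_force: 0.0
```

Run:
```python
from h import *
im=snap('wrist','w2.png');s=sensors.get_state();print(s['qpos'].round(3),s['position'],s['contact_force'],s['moment'],s['width'],proj('w2',[.484,.005,.15]),proj('w2',s['position']+[0,0,.008]))
cv2.imwrite('pics/w2c.png',cv2.resize(im[140:440,120:520],None,fx=2,fy=2,interpolation=cv2.INTER_CUBIC))
```

```text
[-0.134  0.232  1.863 -0.     1.045  1.574] [0.48459654 0.00473814 0.13302316] [ 0.3930712  -0.10718475 -0.26481232] [ 0.00622791 -0.0460219  -0.03376799] 0.06486858469991927 [324.888205   354.95132399] [325.25833251 338.63322799]
```

View pics/w2c.png

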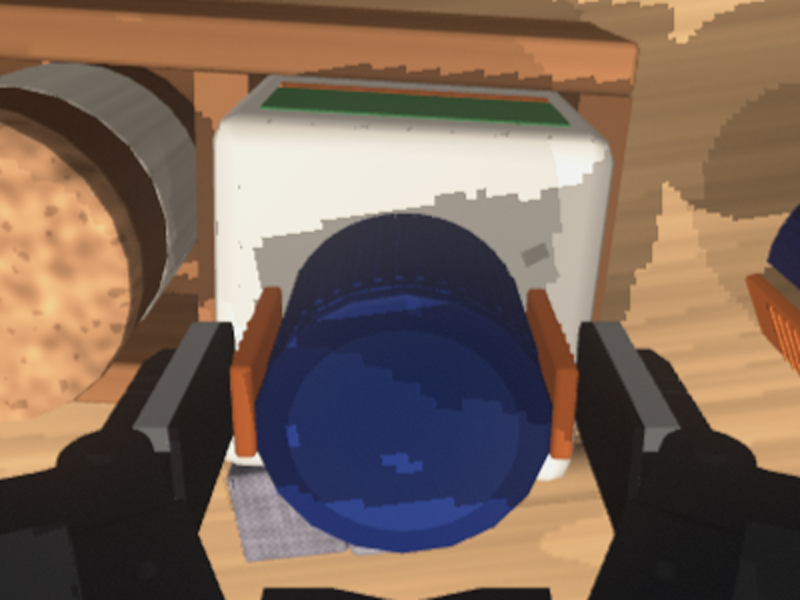

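The view shows the pads straddling the tabs symmetrically: inner pad edges at crop x 232 and 577, tab outer faces at 231 and 577. I'll do a quick check of the cap's x before closing.

Run:
```python
from h import *
f=lambda u,v:(120+u/2,140+v/2)
L=plane('w2',*f(244,411),.145);R=plane('w2',*f(565,412),.145);d=L-R;print(L,R,(L+R)/2,np.linalg.norm(d),np.degrees(np.arctan2(-d[0],d[1])))
t=plane('w2',*f(404,295),.15);b=plane('w2',*f(404,552),.15);l=plane('w2',*f(257,415),.15);r=plane('w2',*f(553,415),.15)
print(t,b,(t+b)/2,np.linalg.norm(t-b),(l+r)/2,np.linalg.norm(l-r))
```

```text
[0.4882385  0.03295298 0.145     ] [ 0.480584   -0.02131864  0.145     ] [0.48441125 0.00581717 0.145     ] 0.05480875834615022 -8.028079496417387
[0.50813567 0.00263743 0.15      ] [0.4598716  0.00928434 0.15      ] [0.48400363 0.00596088 0.15      ] 0.04871962332800967 [0.48689482 0.0053953  0.15      ] 0.04849293072923247
```

>>> drive_tool:
  deltas:
    - {"linear": [0,0,0],"twist": 0,"claw": 0.69}
    - {"linear": [0,0,0],"twist": 0,"claw": 0.64}
    - {"linear": [0,0,0],"twist": 0,"claw": 0.58}
    - {"linear": [0,0,0],"twist": 0,"claw": 0.5}
    - {"linear": [0,0,0],"twist": 0,"claw": 0.4}
    - {"linear": [0,0,0],"twist": 0,"claw": 0.4}
  squeeze: 24

```text
clock: 3.83
position: [0.4849, 0.0052, 0.1345]
ee_rot: [-0.0, 0.998, -0.069, 0.002]
contact_force: [-2.3, 2.3, 9.3]
width: 0.0496
gripper_force: 24.8
```

```bash
cat > st.py <<'E'
from h import *
s=sensors.get_state();q=s['ee_rot']
print('t',s['clock'].__round__(2),'p',s['position'].round(4),'F',s['contact_force'].round(1),'M',s['moment'].round(3),'w',round(s['width'],4),'g',round(s['gripper_force'],1),'yaw',round(np.degrees(np.arctan2(-2*q[1]*q[2],q[2]**2-q[1]**2)),1),'q',s['qpos'].round(2))
E
python3 st.py
```

```text
t 3.83 p [0.4849 0.0052 0.1345] F [-2.3  2.3  9.3] M [ 0.238  0.339 -0.08 ] w 0.0496 g 24.8 yaw 172.1 q [-0.13  0.23  1.86  0.    1.05  1.57]
```

>>> drive_tool:
  deltas:
    - {"linear": [0,0,0.7],"twist": 0,"claw": 0.4}
    - {"linear": [-0.2,0.2,1.5],"twist": 0,"claw": 0.4}
    - {"linear": [-0.2,0.2,1.5],"twist": 0,"claw": 0.4}

```text
clock: 4.08
position: [0.4848, 0.0052, 0.1347]
ee_rot: [-0.0, 0.998, -0.069, 0.001]
contact_force: [1.7, 1.8, 4.8]
width: 0.05
gripper_force: 25.7
```

```bash
python3 st.py
```

```text
t 4.08 p [0.4848 0.0052 0.1347] F [1.7 1.8 4.8] M [ 0.247 -0.126 -0.043] w 0.05 g 25.7 yaw 172.1 q [-0.13  0.23  1.86  0.    1.05  1.57]
```

>>> drive_tool:
  deltas:
    - {"linear": [0,0.2,1],"twist": 0.5,"claw": 0.4}
    - {"linear": [0,0.2,1],"twist": 1.5,"claw": 0.4}
    - {"linear": [0,0.2,1],"twist": 2.5,"claw": 0.4}
    - {"linear": [0,0.2,1],"twist": 3.5,"claw": 0.4}
    - {"linear": [0,0.2,1],"twist": 4,"claw": 0.4}
    - {"linear": [0,0.2,1],"twist": 4,"claw": 0.4}

```text
clock: 4.58
position: [0.4843, 0.0052, 0.1348]
ee_rot: [0.0, 0.999, -0.034, 0.0]
contact_force: [2.9, 1.1, -1.1]
width: 0.0498
gripper_force: 26.0
```

```bash
python3 st.py
```

```text
t 4.58 p [0.4843 0.0052 0.1348] F [ 2.9  1.1 -1.1] M [ 0.18  -0.494 -0.19 ] w 0.0498 g 26.0 yaw 176.1 q [-0.13  0.23  1.86  0.    1.05  1.5 ]
```

>>> drive_tool:
  deltas:
    - {"linear": [0,0,0],"twist": 1,"claw": 0.4}
    - {"linear": [0,0,0],"twist": 2.5,"claw": 0.4}
    - {"linear": [0,0,0],"twist": 4,"claw": 0.4}
    - {"linear": [0,0,0],"twist": 5,"claw": 0.4}
    - {"linear": [0,0,0],"twist": 5,"claw": 0.4}

```text
clock: 5.0
position: [0.484, 0.0051, 0.1348]
ee_rot: [0.0, 1.0, 0.01, 0.0]
contact_force: [3.7, 1.4, -1.7]
width: 0.0494
gripper_force: 26.0
```

```bash
python3 st.py
```

```text
t 5.0 p [0.484  0.0051 0.1348] F [ 3.7  1.4 -1.7] M [ 0.174 -0.599 -0.152] w 0.0494 g 26.0 yaw -178.8 q [-0.13  0.23  1.86 -0.    1.05  1.42]
```

>>> drive_tool:
  deltas:
    - {"linear": [0,0,0],"twist": 1,"claw": 0.4}
    - {"linear": [0,0,0],"twist": 2.5,"claw": 0.4}
    - {"linear": [0,0,0],"twist": 4,"claw": 0.4}
    - {"linear": [0,0,0],"twist": 5,"claw": 0.4}
    - {"linear": [0,0,0],"twist": 5,"claw": 0.4}

```text
clock: 5.42
position: [0.4837, 0.0051, 0.1348]
ee_rot: [0.0, 0.999, 0.054, -0.0]
contact_force: [3.1, 1.3, -0.9]
width: 0.0496
gripper_force: 26.0
```

```bash
python3 st.py
```

```text
t 5.42 p [0.4837 0.0051 0.1348] F [ 3.1  1.3 -0.9] M [ 0.148 -0.483  0.004] w 0.0496 g 26.0 yaw -173.8 q [-0.13  0.23  1.86 -0.    1.05  1.33]
```

>>> drive_tool:
  deltas:
    - {"linear": [0.2,0,0],"twist": 1,"claw": 0.4}
    - {"linear": [0.4,0,0],"twist": 2.5,"claw": 0.4}
    - {"linear": [0.4,0,0],"twist": 4,"claw": 0.4}
    - {"linear": [0.4,0,0],"twist": 5,"claw": 0.4}

```text
clock: 5.75
position: [0.4838, 0.0052, 0.1348]
ee_rot: [0.0, 0.995, 0.098, -0.0]
contact_force: [2.6, 1.3, -1.8]
width: 0.0498
gripper_force: 26.1
```

```bash
python3 st.py
```

```text
t 5.75 p [0.4838 0.0052 0.1348] F [ 2.6  1.3 -1.8] M [ 0.095 -0.432 -0.27 ] w 0.0498 g 26.1 yaw -168.8 q [-0.13  0.23  1.86 -0.    1.05  1.24]
```

Torque is still present (-0.27 while moving), so the lugs are not free. Continuing.

>>> drive_tool:
  deltas:
    - {"linear": [0.2,0,0],"twist": 1,"claw": 0.4}
    - {"linear": [0.2,0,0],"twist": 2.5,"claw": 0.4}
    - {"linear": [0.2,0,0],"twist": 4,"claw": 0.4}
    - {"linear": [0.2,0,0],"twist": 5,"claw": 0.4}

```text
clock: 6.08
position: [0.4838, 0.0051, 0.1348]
ee_rot: [0.0, 0.99, 0.141, -0.001]
contact_force: [0.6, 0.2, 0.1]
width: 0.0494
gripper_force: 26.1
```

```bash
python3 st.py
```

```text
t 6.08 p [0.4838 0.0051 0.1348] F [0.6 0.2 0.1] M [ 0.013 -0.245 -0.278] w 0.0494 g 26.1 yaw -163.8 q [-0.13  0.23  1.86 -0.    1.05  1.15]
```

>>> drive_tool:
  deltas:
    - {"linear": [0,0,0],"twist": 1,"claw": 0.4}
    - {"linear": [0,0,0],"twist": 2.5,"claw": 0.4}
    - {"linear": [0,0,0],"twist": 4,"claw": 0.4}
    - {"linear": [0,0,0],"twist": 5,"claw": 0.4}

```text
clock: 6.42
position: [0.4838, 0.0051, 0.1348]
ee_rot: [-0.0, 0.983, 0.184, -0.001]
contact_force: [0.2, 0.5, 1.5]
width: 0.0497
gripper_force: 26.2
```

```bash
python3 st.py
```

```text
t 6.42 p [0.4838 0.0051 0.1348] F [0.2 0.5 1.5] M [ 0.104 -0.131 -0.16 ] w 0.0497 g 26.2 yaw -158.8 q [-0.13  0.23  1.86 -0.    1.05  1.07]
```

>>> drive_tool:
  deltas:
    - {"linear": [0,0,0],"twist": 1,"claw": 0.4}
    - {"linear": [0,0,0],"twist": 2.5,"claw": 0.4}
    - {"linear": [0,0,0],"twist": 4,"claw": 0.4}
    - {"linear": [0,0,0],"twist": 5,"claw": 0.4}

```text
clock: 6.75
position: [0.4838, 0.0052, 0.1348]
ee_rot: [-0.0, 0.974, 0.227, -0.001]
contact_force: [0.3, 0.4, 0.5]
width: 0.0492
gripper_force: 26.2
```

```bash
python3 st.py
```

```text
t 6.75 p [0.4838 0.0052 0.1348] F [0.3 0.4 0.5] M [ 0.002 -0.024 -0.122] w 0.0492 g 26.2 yaw -153.8 q [-0.13  0.23  1.86 -0.    1.05  0.98]
```

>>> drive_tool:
  deltas:
    - {"linear": [0,0,0],"twist": 1,"claw": 0.4}
    - {"linear": [0,0,0],"twist": 2.5,"claw": 0.4}
    - {"linear": [0,0,0],"twist": 4,"claw": 0.4}
    - {"linear": [0,0,0],"twist": 5,"claw": 0.4}

```text
clock: 7.08
position: [0.4838, 0.0052, 0.1348]
ee_rot: [-0.0, 0.963, 0.269, -0.001]
contact_force: [-0.1, 0.1, 2.0]
width: 0.0496
gripper_force: 26.3
```

```bash
python3 st.py
```

```text
t 7.08 p [0.4838 0.0052 0.1348] F [-0.1  0.1  2. ] M [ 0.016  0.129 -0.172] w 0.0496 g 26.3 yaw -148.8 q [-0.13  0.23  1.86 -0.    1.05  0.89]
```

>>> drive_tool:
  deltas:
    - {"linear": [0,0,0],"twist": 1,"claw": 0.4}
    - {"linear": [0,0,0],"twist": 2.5,"claw": 0.4}
    - {"linear": [0,0,0],"twist": 4,"claw": 0.4}
    - {"linear": [0,0,0],"twist": 5,"claw": 0.4}

```text
clock: 7.42
position: [0.4839, 0.0052, 0.1349]
ee_rot: [-0.0, 0.95, 0.311, -0.0]
contact_force: [-1.7, -0.2, 2.7]
width: 0.05
gripper_force: 26.3
```

```bash
python3 st.py
```

```text
t 7.42 p [0.4839 0.0052 0.1349] F [-1.7 -0.2  2.7] M [ 0.029  0.202 -0.202] w 0.05 g 26.3 yaw -143.8 q [-0.13  0.23  1.86 -0.    1.05  0.81]
```

>>> drive_tool:
  deltas:
    - {"linear": [0,0,0],"twist": 1,"claw": 0.4}
    - {"linear": [0,0,0],"twist": 2.5,"claw": 0.4}
    - {"linear": [0,0,0],"twist": 4,"claw": 0.4}
    - {"linear": [0,0,0],"twist": 5,"claw": 0.4}

```text
clock: 7.75
position: [0.484, 0.0053, 0.1349]
ee_rot: [-0.0, 0.936, 0.352, -0.0]
contact_force: [-1.2, -0.5, 4.0]
width: 0.0498
gripper_force: 26.4
```

```bash
python3 st.py
```

```text
t 7.75 p [0.484  0.0053 0.1349] F [-1.2 -0.5  4. ] M [ 0.056  0.283 -0.242] w 0.0498 g 26.4 yaw -138.8 q [-0.13  0.23  1.86 -0.    1.05  0.72]
```

>>> drive_tool:
  deltas:
    - {"linear": [-0.2,0,0],"twist": 1,"claw": 0.4}
    - {"linear": [-0.2,0,0],"twist": 2.5,"claw": 0.4}
    - {"linear": [-0.2,0,0],"twist": 4,"claw": 0.4}
    - {"linear": [-0.2,0,0],"twist": 4,"claw": 0.4}

```text
clock: 8.08
position: [0.4842, 0.0053, 0.1351]
ee_rot: [0.0, 0.923, 0.384, 0.0]
contact_force: [-2.0, -0.5, 4.9]
width: 0.0497
gripper_force: 26.4
```

```bash
python3 st.py
```

```text
t 8.08 p [0.4842 0.0053 0.1351] F [-2.  -0.5  4.9] M [0.189 0.302 0.03 ] w 0.0497 g 26.4 yaw -134.8 q [-0.13  0.23  1.86 -0.    1.05  0.65]
```

>>> drive_tool:
  deltas:
    - {"linear": [-0.2,0,0],"twist": 1,"claw": 0.4}
    - {"linear": [-0.2,0,0],"twist": 2,"claw": 0.4}
    - {"linear": [-0.2,0,0],"twist": 3,"claw": 0.4}

```text
clock: 8.33
position: [0.4842, 0.0052, 0.1352]
ee_rot: [0.0, 0.913, 0.408, 0.0]
contact_force: [-2.6, -0.1, 7.1]
width: 0.0498
gripper_force: 26.6
```

```bash
python3 st.py
```

```text
t 8.33 p [0.4842 0.0052 0.1352] F [-2.6 -0.1  7.1] M [ 0.135  0.296 -0.068] w 0.0498 g 26.6 yaw -131.8 q [-0.13  0.23  1.86  0.    1.05  0.6 ]
```

>>> drive_tool:
  deltas:
    - {"linear": [-0.2,0,0],"twist": 1,"claw": 0.4}
    - {"linear": [-0.2,0,0],"twist": 2,"claw": 0.4}
    - {"linear": [-0.2,0,0],"twist": 3,"claw": 0.4}

```text
clock: 8.58
position: [0.4843, 0.005, 0.1355]
ee_rot: [0.001, 0.902, 0.432, 0.001]
contact_force: [-1.3, 0.4, 7.3]
width: 0.0497
gripper_force: 26.7
```

```bash
python3 st.py
```

```text
t 8.58 p [0.4843 0.005  0.1355] F [-1.3  0.4  7.3] M [ 0.066  0.285 -0.085] w 0.0497 g 26.7 yaw -128.8 q [-0.13  0.23  1.86 -0.    1.05  0.54]
```

>>> drive_tool:
  deltas:
    - {"linear": [0,0,0.5],"twist": 1,"claw": 0.4}
    - {"linear": [0,0,1],"twist": 1,"claw": 0.4}
    - {"linear": [0,0,1.5],"twist": 1,"claw": 0.4}
    - {"linear": [0,0,2],"twist": 1,"claw": 0.4}

```text
clock: 8.92
position: [0.4843, 0.0052, 0.137]
ee_rot: [0.0, 0.898, 0.44, 0.001]
contact_force: [1.7, 2.3, 2.4]
width: 0.0497
gripper_force: 26.2
```

```bash
python3 st.py
```

```text
t 8.92 p [0.4843 0.0052 0.137 ] F [1.7 2.3 2.4] M [ 0.312 -0.055  0.103] w 0.0497 g 26.2 yaw -127.8 q [-0.13  0.23  1.86  0.    1.05  0.53]
```

>>> drive_tool:
  deltas:
    - {"linear": [0,0,0.7],"twist": 0,"claw": 0.4}
    - {"linear": [0,0,1.4],"twist": 0,"claw": 0.4}
    - {"linear": [0,0,2.2],"twist": 0,"claw": 0.4}
    - {"linear": [0,0,3],"twist": 0,"claw": 0.4}

```text
clock: 9.25
position: [0.4836, 0.0054, 0.1393]
ee_rot: [-0.0, 0.898, 0.439, -0.0]
contact_force: [0.7, 2.0, -2.5]
width: 0.0495
gripper_force: 26.0
```

```bash
python3 st.py
```

```text
t 9.25 p [0.4836 0.0054 0.1393] F [ 0.7  2.  -2.5] M [ 0.217 -0.069  0.017] w 0.0495 g 26.0 yaw -127.9 q [-0.13  0.22  1.85  0.    1.06  0.53]
```

>>> drive_tool:
  deltas:
    - {"linear": [0,0,1],"twist": 0,"claw": 0.4}
    - {"linear": [0,0,2],"twist": 0,"claw": 0.4}
    - {"linear": [0,0,3],"twist": 0,"claw": 0.4}
    - {"linear": [0,0,4],"twist": 0,"claw": 0.4}

```text
clock: 9.58
position: [0.4836, 0.0052, 0.1438]
ee_rot: [-0.0, 0.898, 0.439, -0.0]
contact_force: [0.9, 1.3, -1.6]
width: 0.0494
gripper_force: 26.0
```

```bash
python3 st.py
```

```text
t 9.58 p [0.4836 0.0052 0.1438] F [ 0.9  1.3 -1.6] M [ 0.286 -0.071  0.033] w 0.0494 g 26.0 yaw -127.9 q [-0.13  0.22  1.85 -0.    1.07  0.53]
```

Free. Lifting straight off.

>>> drive_tool:
  deltas:
    - {"linear": [0,0,4],"twist": 0,"claw": 0.4}
    - {"linear": [0,0,8],"twist": 0,"claw": 0.4}
    - {"linear": [0,0,13],"twist": 0,"claw": 0.4}
    - {"linear": [0,0,18],"twist": 0,"claw": 0.4}
    - {"linear": [0,0,23],"twist": 0,"claw": 0.4}
    - {"linear": [0,0,29],"twist": 0,"claw": 0.4}
    - {"linear": [0,0,36],"twist": 0,"claw": 0.4}
    - {"linear": [0,0,44],"twist": 0,"claw": 0.4}
    - {"linear": [0,0,52],"twist": 0,"claw": 0.4}
    - {"linear": [0,0,58],"twist": 0,"claw": 0.4}
    - {"linear": [0,0,60],"twist": 0,"claw": 0.4}

```text
clock: 10.5
position: [0.4845, 0.0051, 0.2053]
ee_rot: [0.001, 0.898, 0.439, 0.001]
contact_force: [0.2, -0.8, -0.7]
width: 0.049
gripper_force: 26.1
```

```bash
python3 st.py
python3 - <<'E'
from h import *
im=snap('wrist','w3.png');snap('top','top3.png')
print(proj('w3',sensors.get_state()['position']))
E
```

```text
t 10.5 p [0.4845 0.0051 0.2053] F [ 0.2 -0.8 -0.7] M [-0.05   0.015 -0.037] w 0.049 g 26.1 yaw -127.9 q [-0.13  0.16  1.75 -0.    1.22  0.53]
[324.12224656 328.99069208]
```

View pics/w3.png

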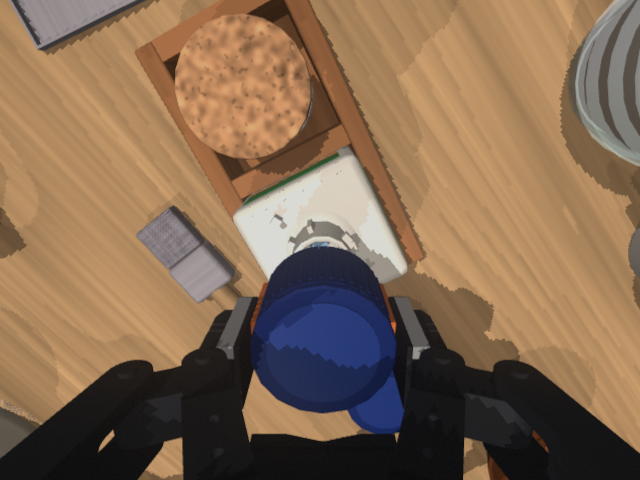

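The cap is held and the jar stands in the rack with its neck bare at (322,235). Now moving over the tray.

>>> drive_tool:
  deltas:
    - {"linear": [0,8,3],"twist": 0,"claw": 0.4}
    - {"linear": [-1,26,3],"twist": 0,"claw": 0.4}
    - {"linear": [-2,52,3],"twist": 0,"claw": 0.4}
    - {"linear": [-3,82,3],"twist": 0,"claw": 0.4}
    - {"linear": [-4,114,3],"twist": 0,"claw": 0.4}
    - {"linear": [-5,146,3],"twist": 0,"claw": 0.4}
    - {"linear": [-6,178,3],"twist": 0,"claw": 0.4}
    - {"linear": [-7,210,0],"twist": 0,"claw": 0.4}
    - {"linear": [-8,240,-5],"twist": 0,"claw": 0.4}
    - {"linear": [-8,266,-12],"twist": 0,"claw": 0.4}
    - {"linear": [-8,284,-20],"twist": 0,"claw": 0.4}
    - {"linear": [-8,292,-28],"twist": 0,"claw": 0.4}

```text
clock: 11.6
position: [0.4751, 0.3002, 0.1751]
ee_rot: [-0.001, 0.898, 0.441, 0.0]
contact_force: [0.2, 0.7, -1.3]
width: 0.0495
gripper_force: 26.1
```

>>> drive_tool:
  deltas:
    - {"linear": [0,1,-8],"twist": 0,"claw": 0.4}
    - {"linear": [0,1,-12],"twist": 0,"claw": 0.4}
    - {"linear": [0,1,-12],"twist": 0,"claw": 0.4}

```text
clock: 11.85
position: [0.4748, 0.2968, 0.1624]
ee_rot: [0.0, 0.898, 0.439, -0.002]
contact_force: [0.1, -0.5, -1.3]
width: 0.0495
gripper_force: 26.1
```

```bash
python3 st.py
python3 - <<'E'
from h import *
im=snap('wrist','w4.png')
g=cv2.cvtColor(im,cv2.COLOR_BGR2HSV)
p=sensors.get_state()['position']
print('cap foot on floor px',proj('w4',[p[0],p[1],.002]))
m=cv2.inRange(g,(0,0,80),(180,45,255));m=cv2.morphologyEx(m,cv2.MORPH_OPEN,np.ones((5,5)))
n,l,st,c=cv2.connectedComponentsWithStats(m);i=1+st[1:,4].argmax();print(st[i])
cs,_=cv2.findContours((l==i).astype(np.uint8),cv2.RETR_EXTERNAL,cv2.CHAIN_APPROX_NONE);a=cv2.approxPolyDP(cs[0],6,True)[:,0]
for q in a: print(q,plane('w4',*q,.008).round(3))
E
```

```text
t 11.85 p [0.4748 0.2968 0.1624] F [ 0.1 -0.5 -1.3] M [ 0.004  0.033 -0.022] w 0.0495 g 26.1 yaw -127.9 q [ 0.43  0.31  1.66 -0.    1.17  1.1 ]
cap foot on floor px [324.49874436 218.57366452]
[  190    54   249   242 33779]
[190 128] [0.443 0.406 0.008]
[264 281] [0.408 0.287 0.008]
[291 254] [0.439 0.292 0.008]
[323 245] [0.463 0.283 0.008]
[360 257] [0.479 0.258 0.008]
[388 295] [0.478 0.218 0.008]
[438 281] [0.515 0.204 0.008]
[358  54] [0.562 0.373 0.008]
```

View pics/w4.png

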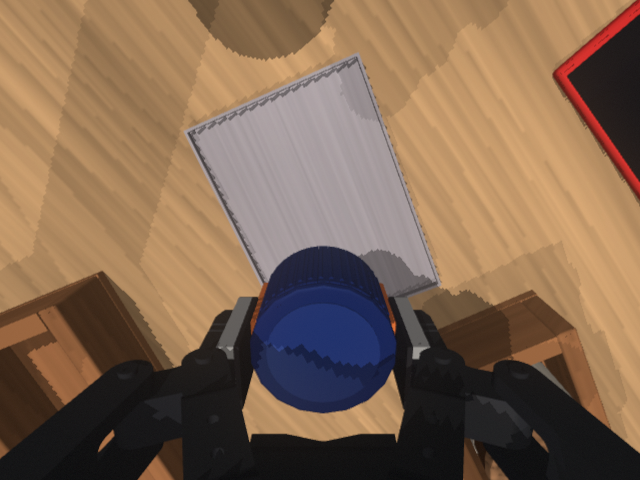

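Tray corners at (190,128), (358,54) and (438,281) give a centre of (0.479,0.305), matching the first estimate. The cap is well inside. Lowering.

>>> drive_tool:
  deltas:
    - {"linear": [1,1,-8],"twist": 0,"claw": 0.4}
    - {"linear": [2,2,-24],"twist": 0,"claw": 0.4}
    - {"linear": [2,3,-42],"twist": 0,"claw": 0.4}
    - {"linear": [2,3,-60],"twist": 0,"claw": 0.4}
    - {"linear": [2,3,-78],"twist": 0,"claw": 0.4}
    - {"linear": [2,3,-94],"twist": 0,"claw": 0.4}
    - {"linear": [2,3,-108],"twist": 0,"claw": 0.4}
    - {"linear": [2,3,-118],"twist": 0,"claw": 0.4}
    - {"linear": [2,3,-124],"twist": 0,"claw": 0.4}
    - {"linear": [2,3,-127],"twist": 0,"claw": 0.4}
    - {"linear": [2,3,-127],"twist": 0,"claw": 0.4}

```text
clock: 12.82
position: [0.4779, 0.3009, 0.0366]
ee_rot: [0.0, 0.898, 0.439, -0.0]
contact_force: [0.3, 1.0, -0.3]
width: 0.0496
gripper_force: 26.1
```

```bash
python3 st.py
```

```text
t 12.82 p [0.4779 0.3009 0.0366] F [ 0.3  1.  -0.3] M [-0.008 -0.067 -0.024] w 0.0496 g 26.1 yaw -127.9 q [ 0.44  0.45  1.81 -0.    0.88  1.1 ]
```

>>> drive_tool:
  deltas:
    - {"linear": [0,0,-2],"twist": 0,"claw": 0.4}
    - {"linear": [0,0,-4],"twist": 0,"claw": 0.4}
    - {"linear": [0,0,-6],"twist": 0,"claw": 0.4}
    - {"linear": [0,0,-7],"twist": 0,"claw": 0.4}
    - {"linear": [0,0,-8],"twist": 0,"claw": 0.4}
    - {"linear": [0,0,-8],"twist": 0,"claw": 0.4}

```text
clock: 13.32
position: [0.4776, 0.3012, 0.0288]
ee_rot: [0.0, 0.898, 0.439, -0.0]
contact_force: [0.0, 0.2, -1.3]
width: 0.049
gripper_force: 26.1
```

>>> drive_tool:
  deltas:
    - {"linear": [0,0,-0.5],"twist": 0,"claw": 0.4}
    - {"linear": [0,0,-1],"twist": 0,"claw": 0.4}
    - {"linear": [0,0,-1],"twist": 0,"claw": 0.4}

```text
clock: 13.57
position: [0.4777, 0.3012, 0.0278]
ee_rot: [0.0, 0.898, 0.439, -0.0]
contact_force: [-0.1, -0.0, -0.4]
width: 0.0496
gripper_force: 26.1
```

>>> drive_tool:
  deltas:
    - {"linear": [0,0,-0.5],"twist": 0,"claw": 0.4}
    - {"linear": [0,0,-1],"twist": 0,"claw": 0.4}
    - {"linear": [0,0,-1],"twist": 0,"claw": 0.4}

```text
clock: 13.82
position: [0.4777, 0.3012, 0.0267]
ee_rot: [0.0, 0.898, 0.439, -0.0]
contact_force: [0.2, -0.8, -0.4]
width: 0.0495
gripper_force: 26.1
```

>>> drive_tool:
  deltas:
    - {"linear": [0,0,-0.3],"twist": 0,"claw": 0.4}
    - {"linear": [0,0,-0.7],"twist": 0,"claw": 0.4}
    - {"linear": [0,0,-0.7],"twist": 0,"claw": 0.4}

```text
clock: 14.07
position: [0.4778, 0.3012, 0.0266]
ee_rot: [0.0, 0.898, 0.439, 0.0]
contact_force: [-1.2, -1.0, 4.3]
width: 0.0498
gripper_force: 26.4
```

Contact at 4 N, at the predicted height. Releasing gradually.

>>> drive_tool:
  deltas:
    - {"linear": [0,0,0],"twist": 0,"claw": 0.58}
    - {"linear": [0,0,0],"twist": 0,"claw": 0.63}
    - {"linear": [0,0,0],"twist": 0,"claw": 0.68}
    - {"linear": [0,0,0],"twist": 0,"claw": 0.74}
    - {"linear": [0,0,0],"twist": 0,"claw": 0.8}
    - {"linear": [0,0,0],"twist": 0,"claw": 0.9}
    - {"linear": [0,0,0],"twist": 0,"claw": 0.95}
    - {"linear": [0,0,0],"twist": 0,"claw": 0.95}

```text
clock: 14.73
position: [0.4778, 0.3012, 0.0261]
ee_rot: [0.0, 0.898, 0.439, 0.0]
contact_force: [-0.6, 0.6, 0.2]
width: 0.0811
gripper_force: 0.0
```

>>> drive_tool:
  deltas:
    - {"linear": [0,0,3],"twist": 0,"claw": 0.95}
    - {"linear": [0,0,10],"twist": 0,"claw": 0.95}
    - {"linear": [0,0,22],"twist": 0,"claw": 0.95}
    - {"linear": [0,0,38],"twist": 0,"claw": 0.95}
    - {"linear": [0,0,58],"twist": 0,"claw": 0.95}
    - {"linear": [0,0,80],"twist": 0,"claw": 0.95}
    - {"linear": [0,0,105],"twist": 0,"claw": 0.95}
    - {"linear": [0,0,130],"twist": 0,"claw": 0.95}
    - {"linear": [0,0,155],"twist": 0,"claw": 0.95}
    - {"linear": [0,0,172],"twist": 0,"claw": 0.95}
    - {"linear": [0,0,180],"twist": 0,"claw": 0.95}
    - {"linear": [0,0,180],"twist": 0,"claw": 0.95}

```text
clock: 15.73
position: [0.4788, 0.3017, 0.2087]
ee_rot: [0.0, 0.898, 0.439, 0.003]
contact_force: [0.3, 0.2, -0.5]
width: 0.0811
gripper_force: 0.0
```

```bash
python3 st.py
python3 - <<'E'
from h import *
a=snap('wrist','w5.png');b=snap('scene','scene5.png')
c=cv2.resize(b[150:400,220:460],(440,458));d=cv2.resize(a,(352,264))
o=np.zeros((458,792,3),np.uint8);o[:,:440]=c;o[:264,440:]=d;cv2.imwrite('pics/end.png',o)
E
```

```text
t 15.73 p [0.4788 0.3017 0.2087] F [ 0.3  0.2 -0.5] M [ 0.028 -0.006  0.022] w 0.0811 g 0.0 yaw -127.9 q [ 0.44  0.28  1.58 -0.    1.27  1.1 ]
```

View pics/end.png

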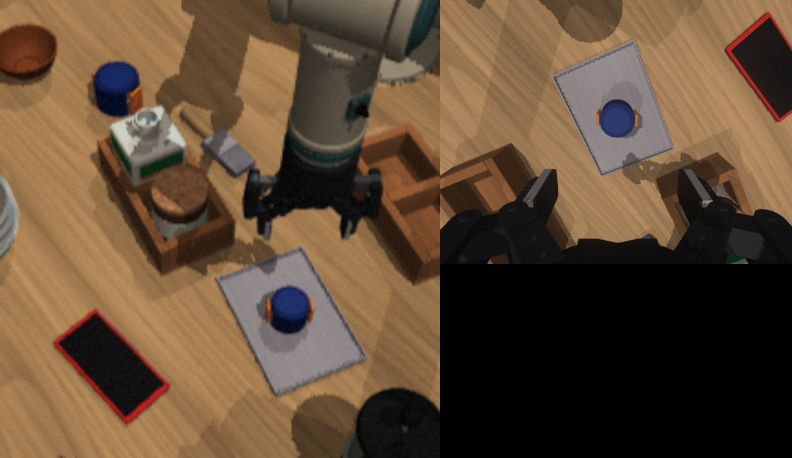

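The cap stands upright and flat in the tray (crop 290,308). The jar is open in its rack and the gripper is clear of everything.

```bash
python3 -c "
from rig import manip
print(manip.sign_off())"
```

```text
the job is handed in; nothing more can be done
None
```

The jar is open and still standing in its rack, the cap lies right way up and flat in the steel tray, the gripper has let go and is clear of everything, and the job was handed in at about 16 s (limit 64 s).

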